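Put the espresso cup away in the wide drawer

TASK

Put the espresso cup away in the wider of the two drawers under the little worktop shelf. The honey jar stands in that drawer's way: stand it upright somewhere else on the worktop, clear of the drawer, then pull the wider drawer out by its knob all the way to its stop and set the cup down gently, upright on the drawer's floor. Leave the drawer out, keep the drawer from pushing against the honey jar, and leave the narrow drawer and everything else alone.

Things in the scene. Friction and masses are not known exactly. Their poses are not given: they have to be found in the camera images.
- rack: low wooden shelf, fixed: board 500 x 210 x 16 mm, underside 165 mm up, on 14 mm panel legs at y +-241 mm. Origin on the worktop; x to the back, y left. Board from x -120 mm (30 mm in front of the drawer faces) to 90 mm: an upright gripper at a knob hits it, so lean the hand 25 to 40 degrees back towards the robot. Fixed tins up to 125 mm high stand on its back half. The two boxes stand under it, either way round
- wide_box: the wider drawer box, dark wood, fixed under the shelf: 220 mm wide, 180 deep, 86 high. Origin: centre of its underside; x points back into the shelf (the drawer opens along -x), y to the left, z up. Its front face lies at x = -90 mm.
- narrow_box: the narrower drawer box, dark wood, fixed under the shelf: 150 mm wide, 180 deep, 86 high. Origin: centre of its underside; x points back into the shelf (the drawer opens along -x), y to the left, z up. Its front face lies at x = -90 mm. Its drawer stays shut.
- wide_drawer (a joint): how far the wide drawer is out, m: 0 shut, 0.12 at its stop; starts 0 to 0.012. Slides with about 1.5 N of friction and stays where it is left
- narrow_drawer (a joint): the same for the narrow drawer
- wide_knob (a point): the grip point of the wide drawer's round steel knob: on its axis (which lies along the box's x, level, 46 mm above the worktop), 34 mm in front of the drawer face. The knob's head is 28 mm in diameter and 18 mm long (25 to 43 mm from the face) on a 14 mm neck. Moves with the drawer; axes as the box's
- wide_floor (a point): centre of the inner floor of the wide drawer's tray, 16 mm above the worktop; moves with the drawer; axes as the box's. Tray inside 140 mm (x) by 186 (y), walls 50 mm high, 6 mm thick; the front plate's outer face is at x -88 mm, its top 65 mm above this floor. At the stop, the front 78 mm or so of the tray lie clear in front of the shelf board
- honey: honey jar, 58 x 62 mm across and 86 high, 0.36 kg, upright in front of the wide drawer, in its way. Origin: centre of its underside
- cup: espresso cup, upright, 51 mm high, 43 mm across at the foot, 62 at the rim, one handle; 62 x 92 mm overall, 0.12 kg. Origin: underside, midway along those 92 mm; handle along its -y (tip 46 mm from the origin). Starts in front of the narrow drawer, handle roughly to the back (away from the robot, within 45 degrees)
- cup_axis (a point): the centre of the cup's foot, on the axis of its round bowl (13.5 mm from the cup's origin, away from the handle)
- salt: bystander: salt shaker, 44 mm across, 90 high; origin at the centre of its underside, as for all bystanders
- jar: bystander: spice jar with dark cap, 41 mm across, 105 high
- soup: bystander: low food tin, 75 mm across, 58 high
- mill: bystander: wooden pepper mill, 58 mm across, 160 high, on the drainer of the sink, a slab 8 mm above the worktop that begins at y = -0.42
- plug: bystander: steel sink plug, 45 mm across, 19 high
Mind the look-alikes: they are no part of the job. Leave any green look-alike of the cup alone. Leave any blue look-alike of the honey alone.

How it is judged:
By the outcome, as a careful person would: the job done as asked, in the order asked, and still so for the second after the job is handed in, with the robot touching nothing.
It also fails if it takes over 67 s, if anything falls off the work surface, if the arm or the gripper's body presses on something with over 40 N, if the wrist force passes 120 N, or if a joint passes its speed limit or range.

ROBOT

A 6-joint arm with a two-finger parallel gripper is mounted at the origin on a cart in front of the work surface, level with it; the furniture and walls round the work are solid. World frame = base frame: x ahead of the robot, y to its left, z up, the work surface at z = 0. Lengths are in m, angles in rad, forces in N, time in s.
With the tool pointing down it reaches from about 0.375 to 0.75 m from the base axis. Payload 9 kg.
Tool frame: the origin (TCP) lies at the very end of the fingers, on their centre line; the grasp point (between the pads) lies ctrl.grasp_offset behind it (ctrl.grasp_offset is the distance from the TCP to the grasp point, in m); z points along the fingers, y is the line along which they close (so a half turn about z gives the same grasp; the last joint's range is limited). The gripper opens to 85 mm and grips with 20 to 120 N. Pads are 22 mm wide; open, the fingers measure 114 mm over their backs; the gripper's body (76 mm by 85 mm) begins 54 mm behind the grasp point. The pads swing forward as they close: fully open they stand 13 mm farther back than shut.
Start: joints at [-1.54, 0.104, 0.097, 1.564, 0, 1.353], TCP at [0.148, -0.582, 0.199] pointing down, gripper open.
Joint ranges: [-2.99, 2.99], [-0.84, 1.86], [-1.1, 1.16], [-1.84, 2.11], [-1.51, 1.56], [-3.14, 3.14]. Speed limits (rad/s): [2.22, 2.22, 2.57, 3.14, 3.14, 3.14].

INTERFACE

Orientations are given as a rotation vector (axis times angle).
In Python, from bench import ctrl gives the robot as it stands.
- The arm moves only by the shell command python3 -m pendant 'ROWS'. ROWS is JSON, one flat list of numbers, 7 for each row, row after row: the shift along the tool's x, y, z in m, then the turn, a rotation vector about the tool's x, y, z in rad, then the closure, from -1 (fully open) to 1 (shut). In form: [dx, dy, dz, ax, ay, az, grip, dx, dy, dz, ax, ay, az, grip, ...]. A call has 1 to 8 rows; each row is the pose to reach, as a shift and turn from the pose commanded when the call began, along the tool's axes at that moment; what a row does not reach only later rows make up. A row lasts 1/10 s, in which the tool goes at most 50 mm and 8.59 degrees, less where a joint would pass 70% of its speed; a pose out of reach is approached as far as the arm can. A call with a gripper value outside its range is refused whole. The fingers move at their own pace and stop on an object; the grip force is fixed at half the most. Time passes only in rows, so rows that repeat a pose let the fingers close. It gives the time, the measured TCP pose, the force, the opening and the grip force at its end, in the units of the state.
- ctrl.state(): the state, without advancing time (a new reading comes with each control period).
- ctrl.grab_frame(name): name is "side" or "top" or "wrist"; returns a dict with "pixels" (480x640x3 uint8, blue, green, red), "vertical_fov" (degrees; the focal length in pixels is half the picture's height over the tangent of half this angle, whatever the lens; pixels are square), "cx", "cy" (the principal point, pixels), "camera_from_world" (4x4, takes a point from world to camera coordinates). Camera axes: x right, y down, z forward; pixel columns grow to the right and rows downward; lengths in m; the calibration is good to about 2 mm. A picture is of the moment at which its call begins. There is no depth.
- ctrl.finish_job(): hands the job in; it is judged then, once.
The state is a dict: "time_s": time; "joint_positions": joint angles; "joint_vel": joint speeds; "effort": joint torques, N m; "eef_pos": TCP position; "ee_rot": TCP orientation; "contact_force": force on the tool from outside, world axes, zero at the start; "ft_torque": the same for the moment, N m; "opening": finger opening in m; "grasp_force": force on a finger pad.
Only numpy, scipy, OpenCV 4.12 (cv2) and the standard library are available. Lean on these libraries where they do the work, as an engineer would, in place of code of your own. Each camera call takes 0.05 s, during which the arm holds its last target. There are 200 camera calls.

## Working session

There is one attempt and no reset: what is moved stays moved. The work goes in short steps, Python scripts to look and compute and a shell command to move; the robot and the scene stay as the last step left them, time stands still between calls to the robot, and variables do not carry over. Pictures are saved under pics/ and viewed, at most 14 in all, crops included, and the job is handed in when it is done.

```bash
mkdir -p pics; ls
cat > h.py <<'E'
import numpy as np, cv2
from bench import ctrl
from scipy.spatial.transform import Rotation as R
def grab(n,f=None):
    g=ctrl.grab_frame(n)
    if f: cv2.imwrite('pics/'+f,np.asarray(g['pixels']))
    return g
def K(g):
    f=240/np.tan(np.radians(g['vertical_fov'])/2); return f,g['cx'],g['cy']
def pix(g,u,v,z):
    f,cx,cy=K(g); T=np.array(g['camera_from_world']); Rm,t=T[:3,:3],T[:3,3]
    o=-Rm.T@t; d=Rm.T@np.array([(u-cx)/f,(v-cy)/f,1]); return o+d*(z-o[2])/d[2]
def proj(g,p):
    f,cx,cy=K(g); T=np.array(g['camera_from_world']); c=T[:3,:3]@np.array(p)+T[:3,3]
    return np.array([cx+f*c[0]/c[2],cy+f*c[1]/c[2]])
E
python3 - <<'E'
from h import *
import pickle
d={}
for n in ('side','top'):
    d[n]=grab(n,n+'0.png'); g=d[n]; print(n,g['vertical_fov'],g['cx'],g['cy'],np.round(g['camera_from_world'],3).tolist())
pickle.dump(d,open('g0.pkl','wb'))
print(ctrl.state(),ctrl.grasp_offset)
E
```

```text
pics
side 51.46685800164502 327.43236210447026 241.74723653784685 [[0.448, -0.894, 0.015, -0.3], [-0.356, -0.194, -0.914, 0.239], [0.82, 0.404, -0.406, 0.872], [0.0, 0.0, 0.0, 1.0]]
top 44.449227966265084 314.5565752465635 250.61023697329404 [[0.203, -0.979, -0.005, -0.199], [-0.764, -0.156, -0.626, 0.465], [0.612, 0.131, -0.78, 1.346], [0.0, 0.0, 0.0, 1.0]]
{'time_s': 0.1, 'joint_positions': array([-1.53971545e+00,  1.04663517e-01,  9.65216394e-02,  1.56391199e+00,
       -4.48803852e-06,  1.35312979e+00]), 'joint_vel': array([-0.00026051, -0.00019508,  0.00178683, -0.00012051,  0.00155735,
       -0.00058616]), 'effort': array([ 6.06653644e-03, -5.58208430e+01,  5.04720747e+01,  1.30703906e-02,
       -2.00080203e-04, -3.73992549e-06]), 'eef_pos': array([ 0.14772996, -0.58116223,  0.19797213]), 'ee_rot': array([-3.11608278e+00, -3.89569571e-01, -1.76927856e-04]), 'contact_force': array([ 0.02210211,  0.09410529, -0.60732229]), 'ft_torque': array([-0.02346739, -0.01705408,  0.00487461]), 'grasp_force': 0.0, 'opening': 0.08536686729962559} 0.0187
```

View pics/top0.png

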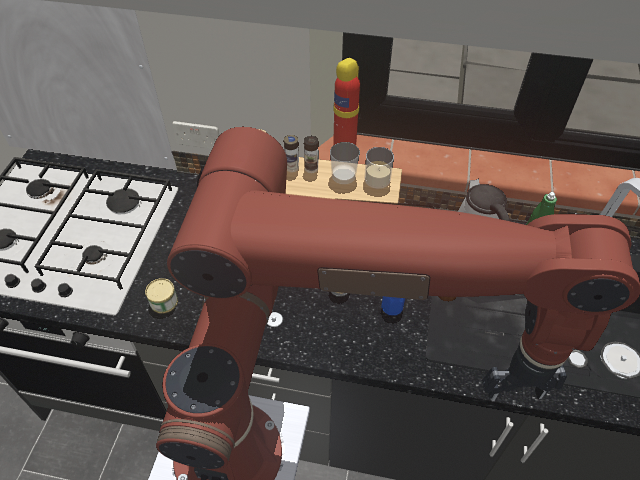

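View pics/side0.png

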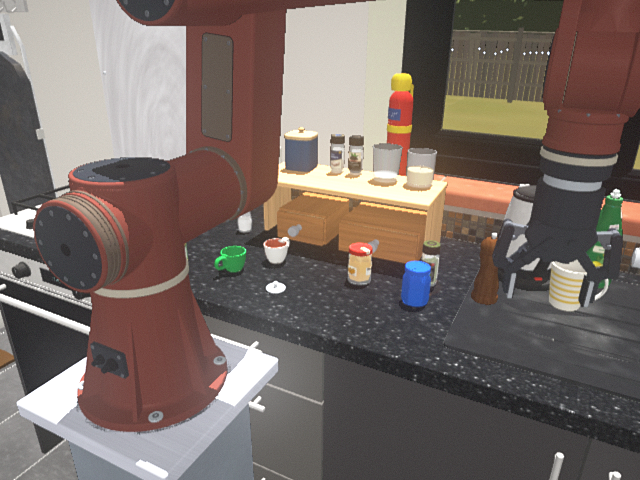

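The side view shows the honey jar at (360,265) with its foot near row 284, in front of the wide, right-hand drawer (knob at ~(372,246)). The white cup is at (277,252), the green look-alike at (232,260), the plug at (276,288), the blue jar at (416,285) and the spice jar at (431,262). In the top view the arm hides most of this. I'll take an enlarged crop of the side view.

Run:
```python
from h import *
im=cv2.imread('pics/side0.png')[160:320,220:460]
cv2.imwrite('pics/c1.png',cv2.resize(im,(800,533),interpolation=cv2.INTER_CUBIC))
```

```text
(no output)
```

View pics/c1.png

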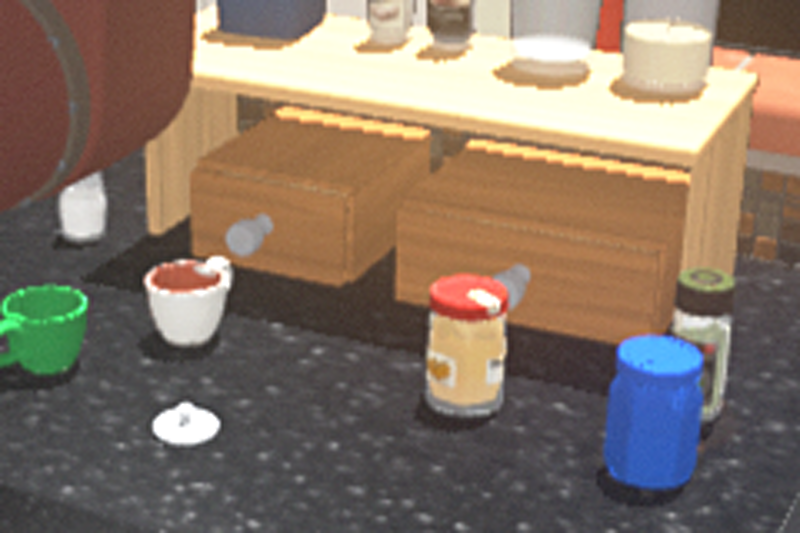

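The crop shows the two boxes, both knobs (wide knob behind the honey jar at crop (513,285)), the cup with its handle to the back right, and the honey jar with its lid at (468,290).

Run:
```python
from h import *
import pickle
g=pickle.load(open('g0.pkl','rb'))['side']
P=lambda n,u,v,z:print(n,np.round(pix(g,220+u*.3,160+v*.3,z),3))
P('boardFR',695,152,.181);P('boardBR',757,72,.181)
P('w bl',397,298,0);P('w br',663,343,0);P('w tl',397,205,.086);P('w tr',667,247,.086)
P('n bl',193,253,0);P('n br',345,282,0);P('n tl',193,158,.086);P('n tr',350,194,.086)
P('wknob',513,285,.046);P('nknob',245,236,.046)
P('honey top',468,290,.086);P('honey base',465,402,0)
P('cup rim',187,278,.051);P('cup foot',187,335,0);P('handle',226,265,.040)
P('blue top',660,352,.086);P('spice top',706,278,.105);P('plug',186,427,.005);P('green',43,300,.051);P('salt',82,235,0)
P('legR',0,0,0)
```

```text
boardFR [ 0.606 -0.296  0.181]
boardBR [ 0.821 -0.286  0.181]
w bl [ 0.639 -0.052  0.   ]
w br [ 0.662 -0.272  0.   ]
w tl [ 0.63  -0.054  0.086]
w tr [ 0.651 -0.271  0.086]
n bl [0.638 0.146 0.   ]
n br [0.647 0.001 0.   ]
n tl [0.645 0.147 0.086]
n tr [ 0.634 -0.009  0.086]
wknob [ 0.613 -0.163  0.046]
nknob [0.598 0.069 0.046]
honey top [ 0.506 -0.169  0.086]
honey base [ 0.499 -0.173  0.   ]
cup rim [0.494 0.06  0.051]
cup foot [0.497 0.064 0.   ]
handle [0.551 0.06  0.04 ]
blue top [ 0.475 -0.32   0.086]
spice top [ 0.566 -0.323  0.105]
plug [ 0.364 -0.019  0.005]
green [0.409 0.133 0.051]
salt [0.625 0.254 0.   ]
legR [1.245 0.826 0.   ]
```

```bash
cat >> h.py <<'E'
def Rt(tilt,yaw):
    t,p=np.radians([tilt,yaw]); z=np.array([np.sin(t)*np.cos(p),np.sin(t)*np.sin(p),-np.cos(t)])
    x=np.array([np.cos(t)*np.cos(p),np.cos(t)*np.sin(p),np.sin(t)]); return np.c_[x,np.cross(z,x),z]
def go(p,tilt=0,yaw=0,grasp=False,frm=None):
    """row for TCP target p (or grasp point p); frm=(pos,R) start pose, else measured; returns target pose"""
    T=Rt(tilt,yaw); p=np.array(p,float)
    if grasp: p=p+T[:,2]*ctrl.grasp_offset
    if frm is None: s=ctrl.state(); frm=(s['eef_pos'],R.from_rotvec(s['ee_rot']).as_matrix())
    a,B=frm
    print('row',np.round(B.T@(p-a),4).tolist(),np.round(R.from_matrix(B.T@T).as_rotvec(),4).tolist())
    return p,T
E
python3 - <<'E'
from h import *
import pickle
g=pickle.load(open('g0.pkl','rb'))['side']
print('edge',pix(g,322,343,0),'mill',pix(g,486,300,.008))
go([.46,-.17,.24],0,3)
E
```

```text
edge [ 0.22789428 -0.20976918  0.        ] mill [ 0.53550044 -0.46625405  0.008     ]
row [0.4039, -0.3217, -0.0415] [-0.0013, -0.0001, 0.1964]
```

```bash
A=0.25,-0.2,-0.04,0,0,0.1,-1; python3 -m pendant '[0.2,-0.16,-0.04,0,0,0.1,-1,0.2,-0.16,-0.04,0,0,0.1,-1,0.2,-0.16,-0.04,0,0,0.1,-1,0.2,-0.16,-0.04,0,0,0.1,-1,0.404,-0.322,-0.042,0,0,0.196,-1,0.404,-0.322,-0.042,0,0,0.196,-1,0.404,-0.322,-0.042,0,0,0.196,-1,0.404,-0.322,-0.042,0,0,0.196,-1]'
python3 - <<'E'
from h import *
go([.46,-.17,.24],0,3)
E
```

```text
time_s: 0.9
eef_pos: [0.3887, -0.263, 0.2364]
ee_rot: [3.14, 0.082, 0.0]
contact_force: [1.1, -0.5, -0.0]
opening: 0.0855
grasp_force: 0.0
row [0.0761, -0.0891, -0.0036] [0.0001, -0.0, 0.0001]
```

```bash
python3 -m pendant '[0.076,-0.089,0,0,0,0,-1,0.076,-0.089,0,0,0,0,-1,0.076,-0.089,0,0,0,0,-1,0.076,-0.089,0,0,0,0,-1]'
python3 - <<'E'
from h import *
import pickle
d={n:grab(n,n+'1.png') for n in ('wrist','top')}
pickle.dump(d,open('g1.pkl','wb')); print(ctrl.state()['eef_pos'])
a=cv2.imread('pics/top1.png')[150:350,130:450]
b=cv2.imread('pics/wrist1.png')
cv2.imwrite('pics/c2.png',np.vstack([cv2.resize(b,(400,300)),cv2.resize(a,(480,300))[:,:400]]))
E
```

```text
time_s: 1.3
eef_pos: [0.46, -0.1697, 0.2362]
ee_rot: [-3.14, -0.089, 0.001]
contact_force: [-0.0, 0.4, 0.5]
opening: 0.0853
grasp_force: 0.0
[ 0.45883942 -0.17197854  0.23620605]
```

View pics/wrist1.png

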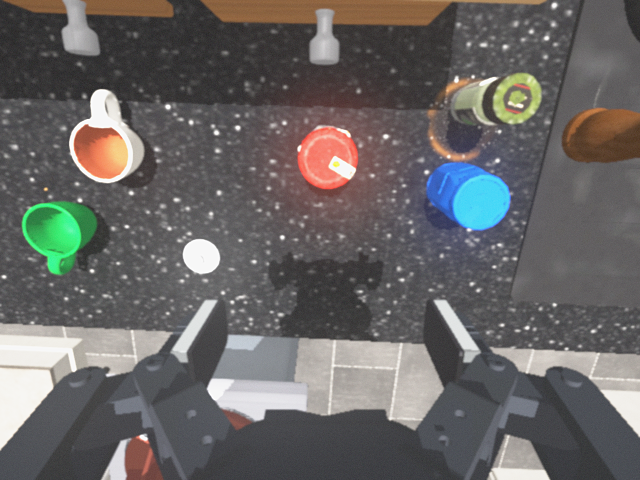

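The wrist view shows the honey lid at (328,157), the wide knob head at (324,50), and the narrow knob at (80,38). The cup rim is at (107,150) with its handle tip at (103,97). The blue jar's top is at (482,197), the plug at (201,256), and the green cup at (58,230).

Run:
```python
from h import *
import pickle
g=pickle.load(open('g1.pkl','rb'))['wrist']
P=lambda n,u,v,z:print(n,np.round(pix(g,u,v,z),3))
P('honey',328,157,.086);P('wknob head',324,50,.046);P('w neck',324,12,.046)
P('nknob head',80,38,.046);P('n neck',73,2,.046)
P('box lower edge L',225,22,.081);P('box lower edge R',433,23,.081)
P('cup rim',107,150,.051);P('cup handle',103,97,.04);P('blue',482,197,.086);P('plug',201,256,.005);P('green',58,230,.051);P('spice',516,98,.105)
P('worktop edge',320,337,0)
go([.498,-.169,.10],0,3)
go([.498,-.169,.036],0,3)
```

```text
honey [ 0.509 -0.169  0.086]
wknob head [ 0.605 -0.16   0.046]
w neck [ 0.636 -0.158  0.046]
nknob head [0.602 0.072 0.046]
n neck [0.631 0.073 0.046]
box lower edge L [ 0.615 -0.075  0.081]
box lower edge R [ 0.624 -0.251  0.081]
cup rim [0.5   0.058 0.051]
cup handle [0.551 0.061 0.04 ]
blue [ 0.48  -0.32   0.086]
plug [ 0.368 -0.016  0.005]
green [0.409 0.124 0.051]
spice [ 0.568 -0.323  0.105]
worktop edge [ 0.253 -0.174  0.   ]
row [0.0394, -0.0009, 0.1362] [-0.0, 0.0008, 0.0013]
row [0.0394, -0.0009, 0.2002] [-0.0, 0.0008, 0.0013]
```

```bash
python3 -m pendant '[0.049,-0.001,0.1,0,0,0,-1,0.049,-0.001,0.1,0,0,0,-1,0.049,-0.001,0.1,0,0,0,-1,0.049,-0.001,0.201,0,0,0,-1,0.049,-0.001,0.201,0,0,0,-1,0.049,-0.001,0.201,0,0,0,-1,0.049,-0.001,0.201,0,0,0,1,0.049,-0.001,0.201,0,0,0,1]'
python3 -m pendant '[0,0,0,0,0,0,1,0,0,0,0,0,0,1,0,0,0,0,0,0,1,0,0,0,0,0,0,1,0,0,0,0,0,0,1]'
python3 - <<'E'
from h import *
t=go([.508,-.169,.12],0,3)
u=go([.375,-.26,.12],0,3,frm=t)
go([.375,-.26,.035],0,3,frm=u)
E
```

```text
time_s: 2.2
eef_pos: [0.5095, -0.1701, 0.0391]
ee_rot: [3.138, 0.082, 0.006]
contact_force: [0.5, -1.0, 1.0]
opening: 0.0589
grasp_force: 0.0
time_s: 2.7
eef_pos: [0.5101, -0.17, 0.0398]
ee_rot: [3.137, 0.083, 0.007]
contact_force: [-1.8, 0.9, 6.4]
opening: 0.0541
grasp_force: 62.3
row [-0.0017, -0.0008, -0.0802] [0.0037, -0.0045, 0.0004]
row [-0.1376, 0.0839, 0.0] [0.0, 0.0, 0.0]
row [0.0, 0.0, 0.085] [0.0, 0.0, 0.0]
```

```bash
python3 -m pendant '[0,0,-0.03,0,0,0,1,0,0,-0.03,0,0,0,1,-0.045,0.028,-0.03,0,0,0,1,-0.09,0.056,-0.03,0,0,0,1,-0.138,0.084,-0.03,0,0,0,1,-0.138,0.084,-0.03,0,0,0,1,-0.138,0.084,-0.03,0,0,0,1,-0.138,0.084,-0.03,0,0,0,1]'
python3 -m pendant '[0,0,0.015,0,0,0,1,0,0,0.022,0,0,0,1,0,0,0.026,0,0,0,1,0,0,0.029,0,0,0,1,0,0,0.029,0,0,0,1,0,0,0.029,0,0,0,1]'
```

```text
time_s: 3.5
eef_pos: [0.3753, -0.2599, 0.0663]
ee_rot: [3.139, 0.082, 0.002]
contact_force: [-0.6, -0.1, -3.0]
opening: 0.0537
grasp_force: 65.1
time_s: 4.1
eef_pos: [0.3758, -0.2585, 0.0399]
ee_rot: [-3.14, -0.086, -0.002]
contact_force: [-8.2, 16.9, 38.2]
opening: 0.0537
grasp_force: 69.0
```

```bash
python3 -m pendant '[0,0,-0.002,0,0,0,1,0,0,-0.003,0,0,0,1]'
python3 -m pendant '[0,0,0,0,0,0,0.3,0,0,0,0,0,0,-1,0,0,0,0,0,0,-1,0,0,0,0,0,0,-1,0,0,0,0,0,0,-1,0,0,0,0,0,0,-1]'
python3 -m pendant '[0,0,-0.05,0,0,0,-1,0,0,-0.1,0,0,0,-1,0,0,-0.14,0,0,0,-1,0,0,-0.14,0,0,0,-1]'
python3 - <<'E'
from h import *
import pickle
g=grab('side','side2.png');pickle.dump(g,open('g2.pkl','wb'))
im=cv2.imread('pics/side2.png')[160:340,200:500]
cv2.imwrite('pics/c3.png',cv2.resize(im,(800,480),interpolation=cv2.INTER_CUBIC))
# knob approach: yaw 3, tilt 30
k=np.array([.610,-.160,.046]); ax=np.array([np.cos(np.radians(3)),np.sin(np.radians(3)),0])
a=go(k-.11*ax+[0,0,.09],30,3,True)
b=go(k-.0*ax,30,3,True,frm=a)
E
```

```text
time_s: 4.3
eef_pos: [0.3752, -0.2586, 0.0401]
ee_rot: [-3.14, -0.086, -0.0]
contact_force: [-0.9, 2.9, 1.6]
opening: 0.0537
grasp_force: 65.7
time_s: 4.9
eef_pos: [0.3746, -0.2595, 0.0394]
ee_rot: [3.14, 0.083, -0.0]
contact_force: [-0.4, 0.1, -0.3]
opening: 0.0857
grasp_force: 0.0
time_s: 5.3
eef_pos: [0.3763, -0.2617, 0.1855]
ee_rot: [3.134, 0.083, 0.008]
contact_force: [-0.6, -0.0, -0.6]
opening: 0.0855
grasp_force: 0.0
row [0.1385, -0.0888, 0.0627] [0.0041, 0.5206, 0.0014]
row [0.0503, 0.0, 0.1329] [0.0, 0.0, 0.0]
```

View pics/c3.png

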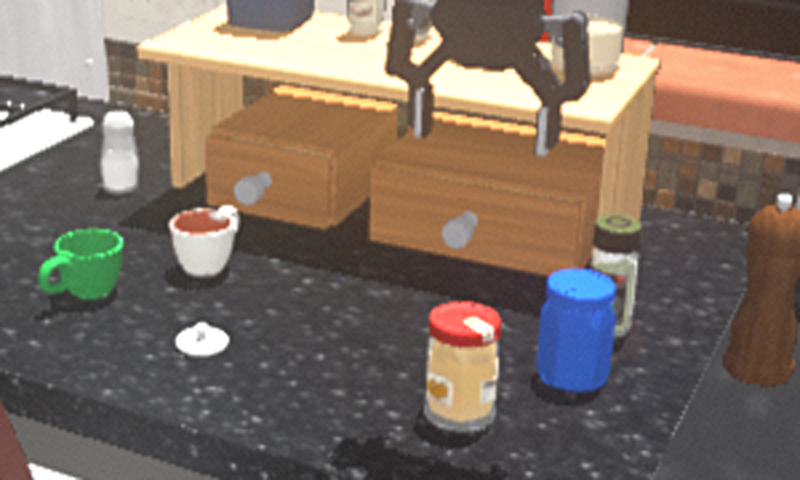

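Honey jar stands upright at its new place, crop (463,370), clear of the drawer. The wide knob's front face is at crop (458,235).

```bash
python3 -m pendant '[0.139,-0.089,0.02,0.004,0.521,0.001,-1,0.139,-0.089,0.02,0.004,0.521,0.001,-1,0.139,-0.089,0.02,0.004,0.521,0.001,-1,0.139,-0.089,0.063,0.004,0.521,0.001,-1,0.139,-0.089,0.063,0.004,0.521,0.001,-1,0.139,-0.089,0.063,0.004,0.521,0.001,-1]'
python3 - <<'E'
from h import *
import pickle
g=pickle.load(open('g2.pkl','rb'))
P=lambda n,u,v,z:print(n,np.round(pix(g,200+u*.375,160+v*.375,z),3))
P('knob front',458,235,.046);P('bl',371,240,0);P('br',590,272,0);P('tl',372,172,.086);P('tr',602,195,.086);P('honey',465,322,.086)
P('nfl',207,202,0);P('nfr',333,223,0)
k=np.array([.610,-.160,.046]); ax=np.array([np.cos(np.radians(3)),np.sin(np.radians(3)),0])
g=grab('wrist','w3.png'); pickle.dump(g,open('g3.pkl','wb'))
print(proj(g,k),proj(g,k-.009*ax),proj(g,k+.034*ax), ctrl.state()['eef_pos'])
b=go(k,30,3,True)
E
```

```text
time_s: 5.95
eef_pos: [0.5077, -0.1629, 0.1154]
ee_rot: [-3.018, -0.078, -0.8]
contact_force: [0.5, -1.1, 2.3]
opening: 0.0851
grasp_force: 0.0
knob front [ 0.595 -0.164  0.046]
bl [ 0.635 -0.054  0.   ]
br [ 0.67  -0.276  0.   ]
tl [ 0.611 -0.064  0.086]
tr [ 0.664 -0.282  0.086]
honey [ 0.364 -0.261  0.086]
nfl [0.639 0.147 0.   ]
nfr [0.654 0.    0.   ]
[329.4107395  155.57477799] [329.42424298 165.88370205] [329.36124666 117.79059849] [ 0.50970334 -0.16515107  0.12016244]
row [0.05, 0.0001, 0.1331] [-0.0002, 0.0009, 0.0]
```

View pics/w3.png

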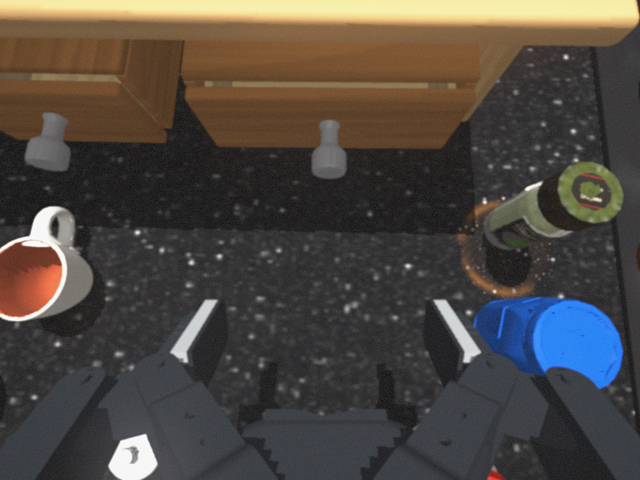

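The knob's front face centre is at (329,166), matching the prediction to within a pixel, so I go in.

```bash
python3 -m pendant '[0.025,0,0.05,0,0,0,-1,0.05,0,0.1,0,0,0,-1,0.05,0,0.133,0,0,0,-1,0.05,0,0.133,0,0,0,-1,0.05,0,0.133,0,0,0,-1,0.05,0,0.133,0,0,0,1,0.05,0,0.133,0,0,0,1,0.05,0,0.133,0,0,0,1]'
python3 -m pendant '[0,0,0,0,0,0,1,0,0,0,0,0,0,1,0,0,0,0,0,0,1,0,0,0,0,0,0,1]'
python3 - <<'E'
from h import *
s=ctrl.state(); p=s['eef_pos']; ax=np.array([np.cos(np.radians(3)),np.sin(np.radians(3)),0])
go(p-.06*ax,30,3);go(p-.12*ax,30,3)
E
```

```text
time_s: 6.8
eef_pos: [0.6192, -0.1587, 0.0292]
ee_rot: [-3.019, -0.078, -0.81]
contact_force: [0.6, 0.9, -0.2]
opening: 0.0438
grasp_force: 0.0
time_s: 7.2
eef_pos: [0.6211, -0.1615, 0.0336]
ee_rot: [-3.023, -0.078, -0.817]
contact_force: [-29.7, -2.9, 41.1]
opening: -0.0001
grasp_force: 25.1
row [-0.0518, 0.0001, -0.0302] [0.0044, -0.0042, 0.0001]
row [-0.1037, 0.0003, -0.0604] [0.0044, -0.0042, 0.0001]
```

Run:
```python
from h import *
g=grab('side','side4.png');w=grab('wrist')
im=g['pixels'][200:300,300:460]
cv2.imwrite('pics/c4.png',np.hstack([cv2.resize(im,(400,300),interpolation=cv2.INTER_CUBIC),cv2.resize(w['pixels'],(400,300))]))
print(ctrl.state())
```

```text
{'time_s': 7.3, 'joint_positions': array([-0.62938746, -0.36715563, -0.7453986 ,  0.764698  ,  0.31948264,
        2.53084017]), 'joint_vel': array([ 0.00044366, -0.00031773,  0.00081552, -0.00010458,  0.00073142,
        0.00054041]), 'effort': array([ 6.55831575e+00, -1.59114379e+01,  3.65272486e+01, -6.59332573e+00,
        2.49167159e+00,  1.03710458e-02]), 'eef_pos': array([ 0.62113932, -0.1614763 ,  0.0335683 ]), 'ee_rot': array([-3.02270181, -0.07761156, -0.81719824]), 'contact_force': array([-30.51731627,  -2.44215125,  42.56640755]), 'ft_torque': array([-0.26110603,  2.00919859, -0.0981918 ]), 'grasp_force': 25.482254331582226, 'opening': -6.777902345514226e-05}
```

View pics/c4.png

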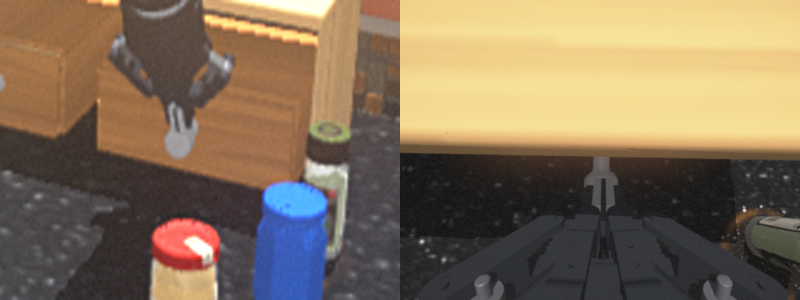

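The side crop shows the fingers shut above the knob: they slid off over its top, because partly closed pads stand farther back. I'll open, go about 10 mm deeper along the tool and grip again.

```bash
python3 -m pendant '[0,0,0,0,0,0,-1,0,0,0,0,0,0,-1,0,0,0,0,0,0,-1,0,0,0,0,0,0,-1,0,0,0,0,0,0,-1,0,0,0,0,0,0,-1,0,0,0,0,0,0,-1]'
python3 -m pendant '[0,0,0.01,0,0,0,-1,0,0,0.01,0,0,0,-1,0,0,0.01,0,0,0,1,0,0,0.01,0,0,0,1,0,0,0.01,0,0,0,1,0,0,0.01,0,0,0,1,0,0,0.01,0,0,0,1,0,0,0.01,0,0,0,1]'
```

```text
time_s: 8.0
eef_pos: [0.618, -0.1569, 0.0257]
ee_rot: [-3.018, -0.078, -0.804]
contact_force: [0.2, -0.3, 0.5]
opening: 0.0854
grasp_force: 0.0
time_s: 8.8
eef_pos: [0.623, -0.1592, 0.0182]
ee_rot: [-3.022, -0.075, -0.805]
contact_force: [-6.1, -8.0, 3.6]
opening: 0.0246
grasp_force: 58.6
```

```bash
python3 -m pendant '[-0.009,0,-0.005,0,0,0,1,-0.022,0,-0.013,0,0,0,1,-0.035,0,-0.02,0,0,0,1,-0.048,0,-0.028,0,0,0,1,-0.061,0,-0.035,0,0,0,1,-0.074,0,-0.043,0,0,0,1,-0.087,0,-0.05,0,0,0,1,-0.087,0,-0.05,0,0,0,1]'
```

```text
time_s: 9.6
eef_pos: [0.5224, -0.1633, 0.0183]
ee_rot: [-3.02, -0.076, -0.806]
contact_force: [-1.5, -1.6, 1.6]
opening: 0.0243
grasp_force: 62.0
```

```bash
python3 -m pendant '[-0.004,0,-0.002,0,0,0,1,-0.007,0,-0.004,0,0,0,1,-0.007,0,-0.004,0,0,0,1]'; python3 -m pendant '[-0.003,0,-0.002,0,0,0,1,-0.006,0,-0.0035,0,0,0,1,-0.006,0,-0.0035,0,0,0,1]'; python3 -m pendant '[-0.003,0,-0.002,0,0,0,1,-0.006,0,-0.0035,0,0,0,1,-0.006,0,-0.0035,0,0,0,1]'
```

```text
time_s: 9.9
eef_pos: [0.5151, -0.1636, 0.0182]
ee_rot: [-3.019, -0.078, -0.806]
contact_force: [-1.0, -4.8, 3.1]
opening: 0.0246
grasp_force: 62.3
time_s: 10.2
eef_pos: [0.5081, -0.1638, 0.0182]
ee_rot: [-3.019, -0.078, -0.806]
contact_force: [-1.4, -5.3, 3.7]
opening: 0.0246
grasp_force: 62.4
time_s: 10.5
eef_pos: [0.5025, -0.164, 0.0185]
ee_rot: [-3.018, -0.082, -0.811]
contact_force: [19.3, -8.3, -9.1]
opening: 0.0241
grasp_force: 63.9
```

Stop reached: 0.12 m travelled and the force rises to 19 N. Release, back off, and go above the cup.

```bash
python3 -m pendant '[0,0,0,0,0,0,0.4,0,0,0,0,0,0,-1,0,0,0,0,0,0,-1,0,0,0,0,0,0,-1,0,0,0,0,0,0,-1,0,0,0,0,0,0,-1]'
python3 -m pendant '[0,0,-0.04,0,0,0,-1,0,0,-0.08,0,0,0,-1,0,0,-0.12,0,0,0,-1,0,0,-0.15,0,0,0,-1,0,0,-0.15,0,0,0,-1]'
python3 - <<'E'
from h import *
a=go([.470,.058,.14],25,3,True)
E
```

```text
time_s: 11.1
eef_pos: [0.5009, -0.1631, 0.0174]
ee_rot: [-3.018, -0.078, -0.804]
contact_force: [0.2, -0.3, 0.1]
opening: 0.0852
grasp_force: 0.0
time_s: 11.6
eef_pos: [0.447, -0.191, 0.1546]
ee_rot: [-3.003, -0.089, -0.768]
contact_force: [0.0, -0.8, -0.1]
opening: 0.0855
grasp_force: 0.0
row [0.0232, -0.246, 0.0559] [-0.0286, -0.0653, 0.0005]
```

```bash
python3 -m pendant '[0,0,0,0,0,0,-1]'
python3 - <<'E'
from h import *
print(ctrl.state()['joint_positions'])
a=go([.470,.058,.14],25,3,True)
E
```

```text
time_s: 11.7
eef_pos: [0.4468, -0.1892, 0.1506]
ee_rot: [-3.0, -0.088, -0.764]
contact_force: [-0.7, 0.6, -0.3]
opening: 0.0857
grasp_force: 0.0
[-1.00264021 -0.84076532 -0.81588033  1.36292309  0.44698132  2.1331326 ]
row [0.0251, -0.2441, 0.0532] [-0.0323, -0.063, -0.0006]
```

```bash
python3 -m pendant '[0.028,-0.05,0.04,0,-0.03,0,-1,0.038,-0.1,0.046,-0.02,-0.063,0,-1,0.038,-0.15,0.046,-0.032,-0.063,0,-1,0.038,-0.2,0.046,-0.032,-0.063,0,-1,0.038,-0.244,0.046,-0.032,-0.063,0,-1,0.038,-0.244,0.046,-0.032,-0.063,0,-1,0.038,-0.244,0.046,-0.032,-0.063,0,-1]'
python3 - <<'E'
from h import *
import pickle
g=grab('wrist','w5.png'); pickle.dump(g,open('g5.pkl','wb')); s=ctrl.state(); print(s['eef_pos'],s['joint_positions'])
print(proj(g,[.5,.058,.051]),proj(g,[.551,.061,.04]))
go([.5,.058,.035],25,3,True)
E
```

```text
time_s: 12.4
eef_pos: [0.5049, 0.0658, 0.1351]
ee_rot: [-3.06, -0.09, -0.636]
contact_force: [-0.6, 0.7, -0.4]
opening: 0.0857
grasp_force: 0.0
[0.50525418 0.06407734 0.13521467] [-0.20374315 -0.84063397 -0.83248561  1.18161454  0.10553463  2.90185658]
[335.44339568 277.5301774 ] [335.00370517 216.65551079]
row [-0.0446, 0.0061, 0.1083] [-0.0045, 0.026, 0.0039]
```

View pics/w5.png

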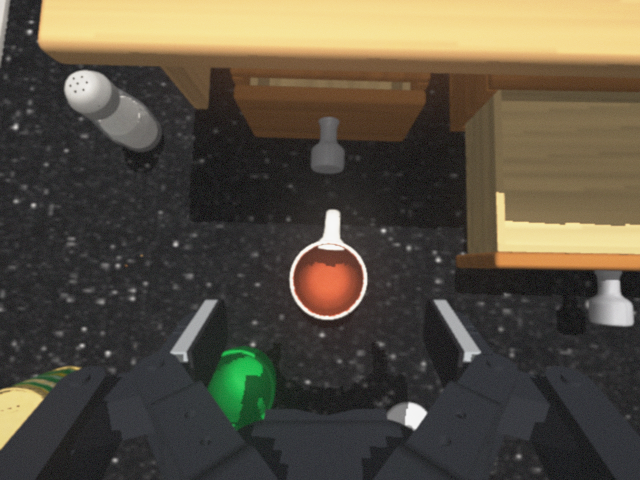

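Cup rim centre at (329,280), handle straight back; that puts the cup about 5 mm left of and 2 mm nearer than my estimate. The drawer stands open at the right.

Run:
```python
from h import *
import pickle
g=pickle.load(open('g5.pkl','rb')); print(pix(g,329,280,.051),pix(g,333,212,.04))
# rack: board front edge, drawer plate
f=lambda n,u,v,z:print(n,np.round(pix(g,u,v,z),3))
f('plate top L',458,257,.081);f('plate top R',640,254,.081);f('knob head',611,312,.046);f('board lower front L',45,52,.165);f('board lower front R',640,68,.165);f('plate inner',500,252,.081);f('wall L outer',470,120,.066)
c=pix(g,329,280,.051)
go([c[0]+.0034,c[1],.0277],25,3,True)
```

```text
[0.49771828 0.06306275 0.051     ] [0.55489582 0.06293385 0.04      ]
plate top L [ 0.521 -0.029  0.081]
plate top R [ 0.531 -0.159  0.081]
knob head [ 0.486 -0.167  0.046]
board lower front L [0.608 0.215 0.165]
board lower front R [ 0.617 -0.085  0.165]
plate inner [ 0.526 -0.059  0.081]
wall L outer [ 0.631 -0.041  0.066]
row [-0.0462, 0.0011, 0.1156] [-0.0045, 0.026, 0.0039]
```

```bash
python3 -m pendant '[-0.018,0.001,0.045,-0.004,0.026,0.004,-1,-0.036,0.001,0.09,-0.004,0.026,0.004,-1,-0.046,0.001,0.115,-0.004,0.026,0.004,-1,-0.046,0.001,0.115,-0.004,0.026,0.004,-1,-0.046,0.001,0.115,-0.004,0.026,0.004,-1]'
python3 - <<'E'
from h import *
import pickle
go([.5011,.063,.0277],25,3,True)
g=grab('wrist','w6.png'); pickle.dump(g,open('g6.pkl','wb'))
s=grab('side','s6.png')['pixels'][180:300,230:390]
cv2.imwrite('pics/c6.png',np.hstack([cv2.resize(s,(400,300),interpolation=cv2.INTER_CUBIC),cv2.resize(g['pixels'],(400,300))]))
E
```

```text
time_s: 12.95
eef_pos: [0.5131, 0.0607, 0.0128]
ee_rot: [-3.057, -0.072, -0.675]
contact_force: [0.0, 0.0, -0.7]
opening: 0.0854
grasp_force: 0.0
row [-0.0045, -0.0029, 0.0002] [0.0022, 0.0015, -0.005]
```

View pics/c6.png

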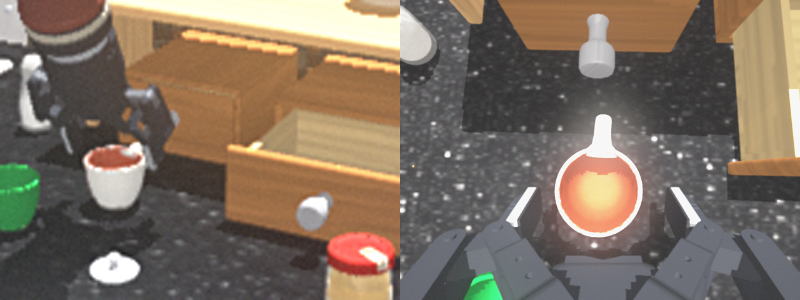

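Run:
```python
from h import *
import pickle
g=pickle.load(open('g6.pkl','rb')); s=ctrl.state(); Rm=R.from_rotvec(s['ee_rot']).as_matrix()
print(pix(g,317,304,.051),s['eef_pos'],Rm[:,2])
for d in (0,.0187,.028):
  for y in (-.0427,.0427): print(d,y,proj(g,s['eef_pos']-Rm[:,2]*d+Rm[:,1]*y))
```

```text
[0.49866954 0.06419361 0.051     ] [0.51462692 0.06057232 0.01522042] [ 0.42383483  0.01928376 -0.90553419]
0 -0.0427 [249.67623361 269.74115924]
0 0.0427 [403.30415613 269.82135092]
0.0187 -0.0427 [241.89330064 285.02940944]
0.0187 0.0427 [411.29797973 285.1255927 ]
0.028 -0.0427 [237.3956    293.8643786]
0.028 0.0427 [415.91789679 293.97046234]
```

```bash
python3 -m pendant '[-0.008,-0.003,0.0085,0,0,0,-1,-0.008,-0.003,0.0085,0,0,0,-1,-0.008,-0.003,0.0085,0,0,0,0,-0.008,-0.003,0.0085,0,0,0,1,-0.008,-0.003,0.0085,0,0,0,1,-0.008,-0.003,0.0085,0,0,0,1,-0.008,-0.003,0.0085,0,0,0,1,-0.008,-0.003,0.0085,0,0,0,1]'
python3 -m pendant '[0,0,0,0,0,0,1,0,0,0,0,0,0,1]'
```

```text
time_s: 13.85
eef_pos: [0.5113, 0.0643, 0.0023]
ee_rot: [-3.057, -0.074, -0.676]
contact_force: [-1.0, 1.1, 6.0]
opening: 0.0582
grasp_force: 64.8
time_s: 14.05
eef_pos: [0.5113, 0.0643, 0.0024]
ee_rot: [-3.056, -0.074, -0.676]
contact_force: [-1.4, 0.5, 5.3]
opening: 0.0587
grasp_force: 64.8
```

Run:
```python
from h import *
s=ctrl.state(); p=s['eef_pos']; f=(p,R.from_rotvec(s['ee_rot']).as_matrix())
for d in ([.02,0,.05],[.03,0,.098],[.04,-.1,.098],[.04,-.2185,.098],[.0855,-.2185,.098],[.0855,-.2185,.016]):
    go(p+d,25,3,frm=f)
```

```text
row [0.0392, 0.001, -0.0369] [0.0018, 0.0009, -0.0038]
row [0.0685, 0.0014, -0.0762] [0.0018, 0.0009, -0.0038]
row [0.0732, 0.1018, -0.074] [0.0018, 0.0009, -0.0038]
row [0.068, 0.2202, -0.0764] [0.0018, 0.0009, -0.0038]
row [0.1092, 0.2224, -0.0573] [0.0018, 0.0009, -0.0038]
row [0.0746, 0.2224, 0.0171] [0.0018, 0.0009, -0.0038]
```

```bash
python3 -m pendant '[0.02,0,-0.018,0,0,0,1,0.039,0.001,-0.037,0,0,0,1,0.0685,0.001,-0.076,0,0,0,1,0.0685,0.001,-0.076,0,0,0,1,0.0685,0.001,-0.076,0,0,0,1]'
python3 - <<'E'
from h import *
import pickle
s=ctrl.state(); print(s['eef_pos'],s['opening'],s['grasp_force'],s['joint_positions'])
g=grab('side')
s=g['pixels'][140:290,230:430];w=grab('wrist')
cv2.imwrite('pics/c7.png',np.hstack([cv2.resize(s,(400,300),interpolation=cv2.INTER_CUBIC),cv2.resize(w['pixels'],(400,300))]))
E
```

```text
time_s: 14.55
eef_pos: [0.5411, 0.0646, 0.0997]
ee_rot: [-3.057, -0.073, -0.675]
contact_force: [-0.1, 0.1, -2.9]
opening: 0.0582
grasp_force: 65.0
[0.54112162 0.06460322 0.09971717] 0.058229824308352454 64.97113933553919 [-0.18258544 -0.7365013  -0.84645281  1.03663334  0.09595618  2.93171916]
```

View pics/c7.png

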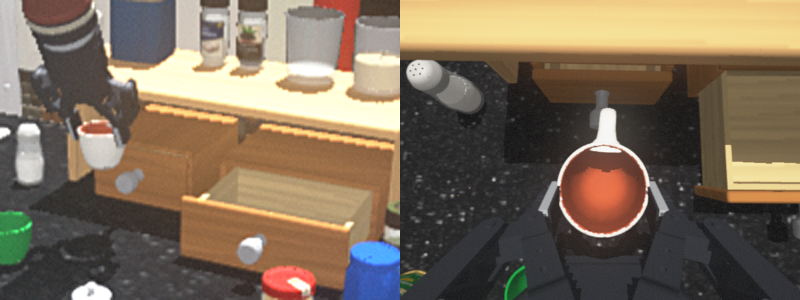

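Cup is held level. Carry it over the drawer front and lower.

```bash
python3 -m pendant '[0,0.04,0,0,0,0,1,0,0.08,0,0,0,0,1,0,0.12,0,0,0,0,1,0,0.16,0,0,0,0,1,0,0.2,0,0,0,0,1,0,0.219,0,0,0,0,1,0,0.219,0,0,0,0,1,0,0.219,0,0,0,0,1]'
python3 - <<'E'
from h import *
s=ctrl.state(); p=s['eef_pos']; f=(p,R.from_rotvec(s['ee_rot']).as_matrix()); print(p,s['joint_positions'])
go([.597,-.154,.100],25,3,frm=f);go([.597,-.154,.025],25,3,frm=f);go([.597,-.154,.0185],25,3,frm=f)
E
```

```text
time_s: 15.45
eef_pos: [0.5501, -0.1534, 0.0972]
ee_rot: [-3.056, -0.071, -0.67]
contact_force: [0.3, 0.6, -2.3]
opening: 0.0582
grasp_force: 65.1
[ 0.55013827 -0.15341836  0.09716617] [-0.67236287 -0.54393338 -0.71947195  1.06310998  0.28059185  2.47004549]
row [0.0437, 0.0028, 0.017] [0.0004, 0.0049, -0.0058]
row [0.0123, 0.0029, 0.0851] [0.0004, 0.0049, -0.0058]
row [0.0096, 0.0029, 0.091] [0.0004, 0.0049, -0.0058]
```

```bash
python3 -m pendant '[0.022,0.001,0.0085,0,0,0,1,0.0437,0.003,0.017,0,0,-0.006,1,0.0437,0.003,0.017,0,0,-0.006,1,0.0437,0.003,0.017,0,0,-0.006,1]'
python3 - <<'E'
from h import *
s=ctrl.state(); p=s['eef_pos']; f=(p,R.from_rotvec(s['ee_rot']).as_matrix()); print(p)
go([.597,-.154,.0235],25,3,frm=f)
g=grab('side');s=g['pixels'][160:310,280:480];w=grab('wrist')
cv2.imwrite('pics/c8.png',np.hstack([cv2.resize(s,(400,300),interpolation=cv2.INTER_CUBIC),cv2.resize(w['pixels'],(400,300))]))
E
```

```text
time_s: 15.85
eef_pos: [0.5976, -0.1529, 0.1009]
ee_rot: [-3.057, -0.085, -0.671]
contact_force: [-0.1, -0.2, -0.9]
opening: 0.0581
grasp_force: 65.1
[ 0.59758612 -0.15287427  0.10092063]
row [-0.033, 0.001, 0.07] [-0.0001, 0.0043, 0.0032]
```

View pics/c8.png

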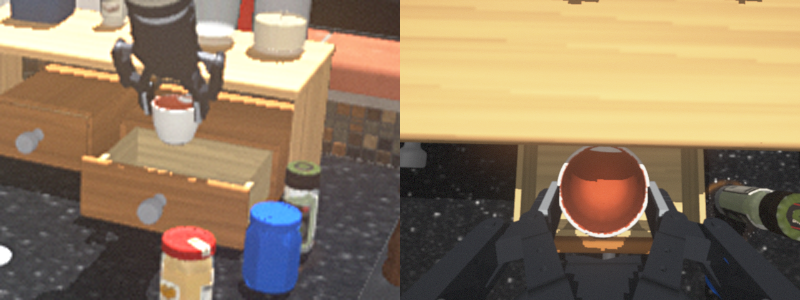

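Over the tray, inside the walls and in front of the board; lowering gently.

```bash
python3 -m pendant '[-0.01,0,0.022,0,0,0,1,-0.019,0,0.04,0,0,0,1,-0.027,0,0.058,0,0,0,1,-0.033,0.001,0.07,0,0,0,1,-0.033,0.001,0.07,0,0,0,1]'
python3 -m pendant '[-0.0008,0,0.0018,0,0,0,1,-0.0013,0,0.0027,0,0,0,1,-0.0013,0,0.0027,0,0,0,1]'
```

```text
time_s: 16.45
eef_pos: [0.5959, -0.155, 0.0221]
ee_rot: [-3.057, -0.081, -0.669]
contact_force: [-0.1, 0.8, -1.9]
opening: 0.0582
grasp_force: 65.1
time_s: 16.75
eef_pos: [0.5981, -0.1563, 0.0226]
ee_rot: [-3.058, -0.083, -0.676]
contact_force: [0.7, -0.9, -1.7]
opening: 0.0583
grasp_force: 65.1
```

```bash
python3 -m pendant '[-0.0007,0,0.0014,0,0,0,1,-0.0007,0,0.0014,0,0,0,1]';python3 -m pendant '[-0.0007,0,0.0014,0,0,0,1,-0.0007,0,0.0014,0,0,0,1]'
```

```text
time_s: 16.95
eef_pos: [0.5977, -0.1561, 0.0202]
ee_rot: [-3.058, -0.083, -0.674]
contact_force: [-0.7, -0.8, -1.2]
opening: 0.0581
grasp_force: 65.1
time_s: 17.15
eef_pos: [0.5976, -0.1561, 0.0185]
ee_rot: [-3.058, -0.083, -0.674]
contact_force: [-0.4, -0.0, -0.5]
opening: 0.0581
grasp_force: 65.1
```

```bash
python3 -m pendant '[-0.0005,0,0.001,0,0,0,1,-0.0005,0,0.001,0,0,0,1]';python3 -m pendant '[-0.0004,0,0.0009,0,0,0,1,-0.0004,0,0.0009,0,0,0,1]'
```

```text
time_s: 17.35
eef_pos: [0.5984, -0.1561, 0.0184]
ee_rot: [-3.058, -0.083, -0.677]
contact_force: [0.1, 1.7, 5.3]
opening: 0.0582
grasp_force: 65.6
time_s: 17.55
eef_pos: [0.5991, -0.1561, 0.0184]
ee_rot: [-3.057, -0.084, -0.679]
contact_force: [-1.5, 4.2, 9.0]
opening: 0.0582
grasp_force: 66.1
```

```bash
python3 -m pendant '[0.0004,0,-0.0009,0,0,0,1,0.0004,0,-0.0009,0,0,0,0.5,0.0004,0,-0.0009,0,0,0,-0.2,0.0004,0,-0.0009,0,0,0,-1,0.0004,0,-0.0009,0,0,0,-1,0.0004,0,-0.0009,0,0,0,-1,0.0004,0,-0.0009,0,0,0,-1,0.0004,0,-0.0009,0,0,0,-1]'
python3 -m pendant '[0,0,-0.02,0,0,0,-1,0,0,-0.05,0,0,0,-1,0,0,-0.09,0,0,0,-1,0,0,-0.12,0,0,0,-1,0,0,-0.12,0,0,0,-1,0,0,-0.12,0,0,0,-1]'
python3 - <<'E'
from h import *
g=grab('side');s=g['pixels'][160:310,280:480];w=grab('wrist')
cv2.imwrite('pics/c9.png',np.hstack([cv2.resize(s,(400,300),interpolation=cv2.INTER_CUBIC),cv2.resize(w['pixels'],(400,300))]))
E
```

```text
time_s: 18.35
eef_pos: [0.5973, -0.156, 0.0171]
ee_rot: [-3.058, -0.082, -0.673]
contact_force: [0.4, -0.5, -0.7]
opening: 0.0852
grasp_force: 0.0
time_s: 18.95
eef_pos: [0.5474, -0.1589, 0.1269]
ee_rot: [-3.059, -0.082, -0.676]
contact_force: [-0.1, 0.6, -0.8]
opening: 0.0855
grasp_force: 0.0
```

View pics/c9.png

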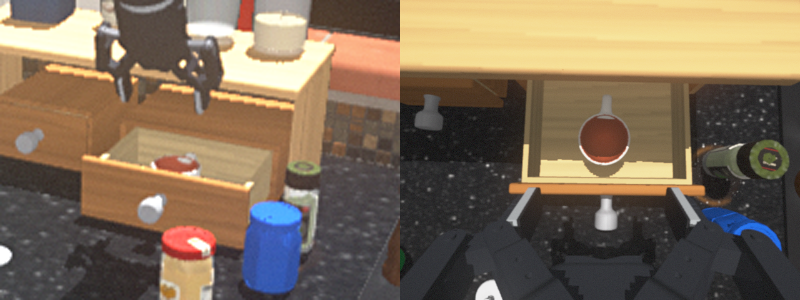

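Cup stands upright on the tray floor, right frame (604,138), and the drawer is out. I'll check that the drawer hasn't shifted since the pull.

Run:
```python
from h import *
a=cv2.imread('pics/s6.png'); b=grab('side')['pixels']
k=a[250:275,340:365]; r=cv2.matchTemplate(b[235:290,325:380],k,cv2.TM_CCOEFF_NORMED); print(cv2.minMaxLoc(r),'expect (15,15)')
# subpixel: phase correlation
print(cv2.phaseCorrelate(np.float32(cv2.cvtColor(a[250:275,340:365],6)),np.float32(cv2.cvtColor(np.ascontiguousarray(b[250:275,340:365]),6))))
g=grab('wrist'); print(pix(g,328,366,.046))
s=ctrl.state(); print(s['time_s'],s['contact_force'])
```

```text
(-0.24434007704257965, 0.9761189818382263, (29, 9), (15, 15)) expect (15,15)
((0.5549174964809751, 0.14604575818166943), 0.9356407341003418)
[ 0.47609141 -0.16344654  0.046     ]
19.15 [1.08636392 0.45748063 0.13223035]
```

Run:
```python
from h import *
a=cv2.imread('pics/s6.png'); b=np.ascontiguousarray(grab('side')['pixels'])
for n,(y0,y1,x0,x1) in dict(knob=(245,278,335,370),leftplate=(232,270,312,345),nknob=(215,245,280,310),cap=(240,262,412,445),honeyA=(270,310,355,395)).items():
    w=np.eye(2,3,dtype=np.float32)
    A,B=[cv2.cvtColor(i[y0:y1,x0:x1],6) for i in (a,b)]
    cc,w=cv2.findTransformECC(A,B,w,cv2.MOTION_TRANSLATION); print(n,round(cc,3),w[:,2])
g=grab('side'); 
for o in (0,.005): print(proj(g,[.484+o,-.164,.046]))
```

```text
knob 0.958 [ 0.22210197 -0.26980934]
leftplate 0.981 [ 0.15002868 -0.19704619]Traceback (most recent call last):
  File "<stdin>", line 6, in <module>
cv2.error: OpenCV(4.12.0) /io/opencv/modules/video/src/ecc.cpp:589: error: (-7:Iterations do not converge) The algorithm stopped before its convergence. The correlation is going to be minimized. Images may be uncorrelated or non-overlapped in function 'findTransformECC'
```

```bash
python3 -c "
from bench import ctrl
print(ctrl.finish_job())"
```

```text
the job is handed in; nothing more can be done
None
```

The honey jar stands upright, clear of the drawer; the wide drawer was pulled to its stop (it may have crept back about 1–2 mm since) with the cup upright on its floor, and the job was handed in at about 19 s.

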